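Clear the V-block and hold a piston pin seated in it

ROBOT

A 6-joint arm with a two-finger parallel gripper is mounted at the origin on the work surface; the furniture and walls round the work are solid. World frame = base frame: x ahead of the robot, y to its left, z up, the work surface at z = 0. Lengths are in mm, angles in rad, forces in N, time in s.
With the tool pointing down it reaches from about 275 to 1000 mm from the base axis. Payload 8.4 kg.
Tool frame: the origin (TCP) lies between the finger pads; the fingertips stand 22 mm ahead of it and the grasp point (between the pads) lies 3 mm ahead of it (r.nose_length is the z of the fingertips in the tool frame, in mm); z points along the fingers, y is the line along which they close (so a half turn about z gives the same grasp; the last joint's range is limited). The gripper opens to 85 mm and grips with 20 to 120 N. Pads are 22 mm wide; open, the fingers measure 114 mm over their backs; the gripper's body (76 mm by 85 mm) begins 54 mm behind the grasp point. The pads swing forward as they close: fully open they stand 13 mm farther back than shut.
Start: joints at [-1.189, 0.353, 1.633, -0, 1.155, -0.002], TCP at [234.028, -579.533, 253.281] pointing down, gripper open.
Joint ranges: [-2.63, 2.63], [-0.92, 2.1], [0.06, 2.66], [-1.3, 4.44], [0, 2.69], [-3.02, 3.02]. Speed limits (rad/s): [2.22, 2.22, 2.79, 3.14, 3.14, 3.14].

INTERFACE

Orientations are given as [roll, pitch, yaw] about the fixed x, y, z axes, in that order (R = Rz(yaw) Ry(pitch) Rx(roll)).
In Python, from rig import r gives the robot as it stands.
- The arm moves only by the tool steer_hand, called by a JSON object that holds its "fn" and its "kwargs". Schema: {"type":"object","properties":{"offsets":{"type":"array","items":{"type":"number"},"minItems":7,"maxItems":35},"grip_force":{"type":"number"},"only":{"type":"string"},"quiet":{"type":"boolean"},"lines":{"type":"string"}},"required":["offsets"],"additionalProperties":false}. offsets is one flat list of numbers that holds 1 to 5 rows one after another, with no inner brackets; each row has 7 numbers: a rotation vector rx, ry, rz in fractions of the full range, 1 being 360 degrees, then dx, dy, dz in parts of the range, where 1.0 means 800 mm, then the opening from 0.0 (shut) to 1.0 (fully open); each row shifts and turns the commanded pose from where the row before left it, along the tool's axes as they then stand; what a row does not reach is not made up. A row lasts 1/12 s, in which the tool goes at most 41.7 mm and 0.125 rad, less where a joint would pass 70% of its speed; a pose out of reach is approached as far as the arm can. The fingers move at their own pace and stop on an object; grip_force is the grip in N (left out, the last holds). Time passes only in rows, so rows that do not move let the fingers close. The tool returns the time, the measured TCP pose, the force, the opening and the grip force at its end. only (a regular expression) keeps the lines of the reply that match it, lines (a string "A,B") keeps lines A to B, and quiet returns only ok. A shift or turn number past 1, either way, is cut back to 1. Input that does not fit is refused with a message, and nothing moves.
- r.sense(): the state, without advancing time (a new reading comes with each control period).
- r.grab_frame(name): name is "side" or "top"; returns the picture (384x512x3 uint8, red, green, blue); there is no depth.
- r.camera_params(name): a dict with "fx", "fy", "cx", "cy" (pixels), "rvec" (rotation vector, rad) and "tvec" (3), from world to camera coordinates, as OpenCV has them. Camera axes: x right, y down, z forward; pixel columns grow to the right and rows downward; lengths in mm; the calibration is good to about 2 mm. A picture is of the moment at which its call begins. camera_params takes no time and is no camera call.
- r.sign_off(): hands the job in; it is judged then, once.
The state is a dict: "clock": time; "qpos": joint angles; "qvel": joint speeds; "joint_efforts": joint torques, N m; "eef_pos": TCP position; "tcp_rot": TCP orientation; "contact_force": force on the tool from outside, world axes, zero at the start; "wrist_torque": the same for the moment, N m; "opening": opening from 0.0 (shut) to 1.0 (fully open); "grasp_force": force on a finger pad.
Only numpy, scipy, OpenCV 4.12 (cv2) and the standard library are available. Lean on these libraries where they do the work, as an engineer would, in place of code of your own. Each camera call takes 0.05 s, during which the arm holds its last target. There are 200 camera calls.

TASK

Take the wooden offcut off the steel V-block and drop it in the red bin. Then take the steel piston pin from its blue cradle, lay it lengthwise in the V, roughly centred along the block, and finish while still holding it there with the gripper, pressed straight down with about 15 N so that it bears firmly on both faces of the V. Leave the piston, the jar of bolts and the standing engine valve where they are.

Things in the scene. Friction and masses are not known exactly. Their poses are not given: they have to be found in the camera images.
- v_block: Steel V-block, fixed. Origin: centre of its underside; x along the V, z up. Dark foot 90 (x) x 74 x 12 mm; on it a slim bright part 80 (x) x 37 (y) mm, its top 36.5 mm above the bench, with a 90 degree V open upward along x, virtual apex at z = 20 mm. The 40 mm pin, when seated, has its axis at y = 0, z = 48.3 mm and overhangs the slim part by 1.5 mm on each side, so fingers can straddle it.
- v_left: The half of the V-block on its +y side, carrying one of the two V faces; same origin and axes as v_block.
- v_right: The half of the V-block on its -y side, carrying the other V face; same origin and axes as v_block.
- offcut: Loose pale wooden offcut (30 g), 28 (x) x 52 (y) x 20 (z) mm, origin at the centre of its underside. It starts lying flat across the top of the V-block, its long side y roughly across the V, its underside 36.5 mm above the bench.
- bin: Red open stacking bin, fixed, 108 (x) x 166 (y) x 71 (z) mm, origin at the centre of its underside; 84 x 136 mm clear inside, floor 2 mm, walls 68 mm high or more except the front at -y (35 mm). It stands left or right of the V-block, its long side y roughly along the robot's forward direction.
- cradle: Low blue plastic cradle, fixed, 70 (x) x 38 (y) mm, 10 mm high, in which the pin lies along the cradle's x; origin at the centre of its underside. It stands on the other side of the V-block from the bin.
- pin: Loose steel piston pin, a cylinder 40 mm in diameter and 90 mm long with blind bores in its ends, 0.17 to 0.33 kg. Origin at its centre; x is its axis (y and z turn as it rolls). In the cradle its axis is level, 26 mm above the bench.
- piston: Piston standing upright, 70 mm across, 58 mm high, origin under its centre; not to be moved.
- jar: Jar of bolts with a green lid, 75 mm across, 90 mm high, origin under its centre; not to be moved.
- valve: Engine valve standing on its head, 33 mm across, 109 mm high, origin under its centre; not to be moved.

How it is judged (in metres and radians):
On the way, in this order (a step that is already met when the one before it is completed fails the run):
1. the offcut lies in the red bin, let go (x of offcut in the frame of bin between -0.045 and 0.045 m and y of offcut in the frame of bin between -0.07 and 0.07 m and z of offcut in the frame of bin below 0.055 m and contact force between the fingers and offcut below 0.05 N), for 0.2 s.
2. the pin lies lengthwise in the V, on both faces (x of pin in the frame of v_block between -0.015 and 0.015 m and y of pin in the frame of v_block between -0.0025 and 0.0025 m and z of pin in the frame of v_block between 0.045 and 0.0505 m and angle between the x axis of pin and the x axis of v_block, either way round below 0.05 rad), for 0.2 s.
At the end, for the whole second after the job is handed in: The offcut is let go inside the bin. The pin lies in the V: within 15 mm of the middle lengthwise, 2.5 mm sideways and 0.05 rad of its direction, axis 45 to 50.5 mm above the bench, at rest. The fingers press it so that each V face bears 4 to 30 N (weight alone gives under 2.5 N) (all of step 1 and all of step 2 and contact force between v_left and pin between 4 and 30 N and contact force between v_right and pin between 4 and 30 N and contact force between the fingers and pin above 3 N and linear speed of pin below 0.02 m/s); the arm keeps its last pose, push and grip.
It fails at once if the piston, the jar or the valve is moved by more than 30 mm (distance of any of piston, jar, valve from where it was at the start of the episode above 0.03 m).
It fails at once if the pin is slammed or crushed into the V (over 80 N on a face) (contact force between any of v_left, v_right and pin above 80 N).
It also fails if it takes over 54 s, if anything falls off the work surface, if the arm or the gripper's body presses on something with over 40 N, if the wrist force passes 120 N, or if a joint passes its speed limit or range.

## Working session

There is one attempt and no reset: what is moved stays moved. The work goes in short steps, Python scripts to look and compute and a tool call to move; the robot and the scene stay as the last step left them, time stands still between calls to the robot, and variables do not carry over. Pictures are saved under pics/ and viewed, at most 10 in all, crops included, and the job is handed in when it is done.

```bash
ls; mkdir -p pics; python3 - <<'E'
from rig import r
import cv2
for n in("side","top"):
    cv2.imwrite(f"pics/{n}0.png",r.grab_frame(n)[:,:,::-1])
    print(n,r.camera_params(n))
print(r.sense())
E
```

```text
pics
rig.py
side {'fx': 359.4045267303528, 'fy': 359.4045267303528, 'cx': 256.47092570699107, 'cy': 190.79902006232456, 'rvec': array([ 2.05979904, -0.57559295,  0.33438323]), 'tvec': array([-421.2021741 ,  268.25681758,  563.50520995])}
top {'fx': 427.2487588956257, 'fy': 427.2487588956257, 'cx': 258.1562712739135, 'cy': 193.40566558846044, 'rvec': array([ 1.99323372, -2.22696843,  0.2298831 ]), 'tvec': array([ 174.28336229,  548.76715223, 1058.78270214])}
{'clock': 0.1, 'qpos': array([-1.18937739e+00,  3.53603599e-01,  1.63408812e+00, -3.09229605e-05,
        1.15520755e+00, -2.39770514e-03]), 'qvel': array([ 0.00040497, -0.0014933 , -0.00130338,  0.0011149 , -0.00090112,
        0.00111464]), 'joint_efforts': array([ 3.92446573e-04, -6.06357551e+01, -3.42821395e+01, -2.87084174e-05,
        3.86203435e-03, -2.75781855e-05]), 'eef_pos': array([ 233.87549666, -579.13962047,  252.60917596]), 'tcp_rot': array([-3.14028598e+00,  2.51414832e-05,  3.83829162e-01]), 'contact_force': array([ 0.13340798, -0.35394573, -0.39160736]), 'wrist_torque': array([ 0.0598482 ,  0.04142509, -0.01996799]), 'grasp_force': 0.0, 'opening': 1.0006638731013522}
```

View pics/side0.png

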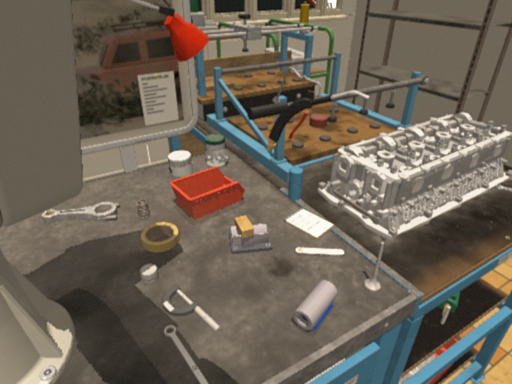

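View pics/top0.png

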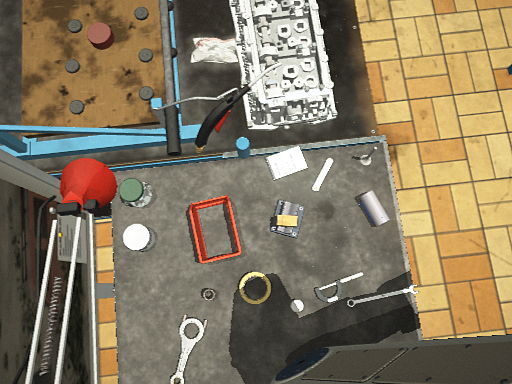

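The side view shows the bin (207,190), the offcut on the V-block (245,228), the pin (316,305) and the valve (375,265). In the top view, the bin is at (215,229), the offcut at (287,221), the pin at (374,208), the jar at (133,193), the piston at (138,237) and the valve at (364,160). Next I'll measure these with masks and zoomed crops.

```bash
cat > h.py <<'E'
import numpy as np, cv2
from rig import r
def ray(n,uv):
    p=r.camera_params(n);R=cv2.Rodrigues(p["rvec"])[0];t=p["tvec"]
    d=R.T@np.array([(uv[0]-p["cx"])/p["fx"],(uv[1]-p["cy"])/p["fy"],1.]);return -R.T@t,d/np.linalg.norm(d)
def plane(n,uv,z):
    o,d=ray(n,uv);return o+d*(z-o[2])/d[2]
def two(a,b):
    o1,d1=ray("top",a);o2,d2=ray("side",b)
    s=np.linalg.lstsq(np.c_[d1,-d2],o2-o1,rcond=None)[0]
    p,q=o1+s[0]*d1,o2+s[1]*d2;return (p+q)/2,np.linalg.norm(p-q)
def blobs(img,lo,hi,roi,amin=30):
    x0,y0,x1,y1=roi;h=cv2.cvtColor(img,cv2.COLOR_RGB2HSV)
    m=np.zeros(h.shape[:2],np.uint8);m[y0:y1,x0:x1]=cv2.inRange(h,np.array(lo),np.array(hi))[y0:y1,x0:x1]
    return m,sorted([c for c in cv2.findContours(m,cv2.RETR_EXTERNAL,cv2.CHAIN_APPROX_NONE)[0] if cv2.contourArea(c)>=amin],key=cv2.contourArea,reverse=True)
E
python3 - <<'E'
from h import *
np.set_printoptions(precision=1,suppress=True)
T=cv2.imread("pics/top0.png")[:,:,::-1].copy();S=cv2.imread("pics/side0.png")[:,:,::-1].copy()
for nm,lo,hi,roi,z in [("offcut",(10,110,120),(28,255,255),(262,190,312,245),56.5),("bin",(0,150,80),(10,255,255),(180,185,250,275),70)]:
    m,c=blobs(T,lo,hi,roi)
    for k in c[:2]:
        b=cv2.minAreaRect(k);print(nm,cv2.contourArea(k),b);print(np.array([plane("top",p,z) for p in cv2.boxPoints(b)]),plane("top",b[0],z))
for nm,uv,z in [("jar",(133,193),90),("piston",(138,237),58),("valvehead",(364,160),5),("pin",(374,208),26)]: print(nm,plane("top",uv,z))
for n in("top","side"):print(n,ray(n,(256,192)))
a=cv2.resize(T[145:250,260:400],None,fx=5.6,fy=5.6,interpolation=cv2.INTER_CUBIC)
cv2.imwrite("pics/tz.png",a[:,:,::-1])
b=cv2.resize(S[205:335,210:390],None,fx=4.4,fy=4.4,interpolation=cv2.INTER_CUBIC)
cv2.imwrite("pics/sz.png",b[:,:,::-1])
E
```

```text
offcut 39.0 ((282.98779296875, 219.6097412109375), (12.920490264892578, 10.711859703063965), 6.34019136428833)
[[479.2  75.8  56.5]
 [506.5  69.5  56.5]
 [499.1  36.9  56.5]
 [471.9  43.4  56.5]] [489.1  56.4  56.5]
bin 2515.5 ((213.90866088867188, 228.99803161621094), (61.47768783569336, 43.43773651123047), 77.19573211669922)
[[555.5 300.8  70. ]
 [568.7 189.9  70. ]
 [411.7 170.5  70. ]
 [399.6 278.3  70. ]] [482.7 234.8  70. ]
jar [594.3 429.5  90. ]
piston [485.3 431.3  58. ]
valvehead [ 637.9 -191.8    5. ]
pin [ 497.6 -190.9   26. ]
top (array([ 332.2,  132.6, 1150.9]), array([ 0.2, -0. , -1. ]))
side (array([ 177.2, -507.9,  526.8]), array([ 0.4,  0.7, -0.5]))
```

View pics/tz.png

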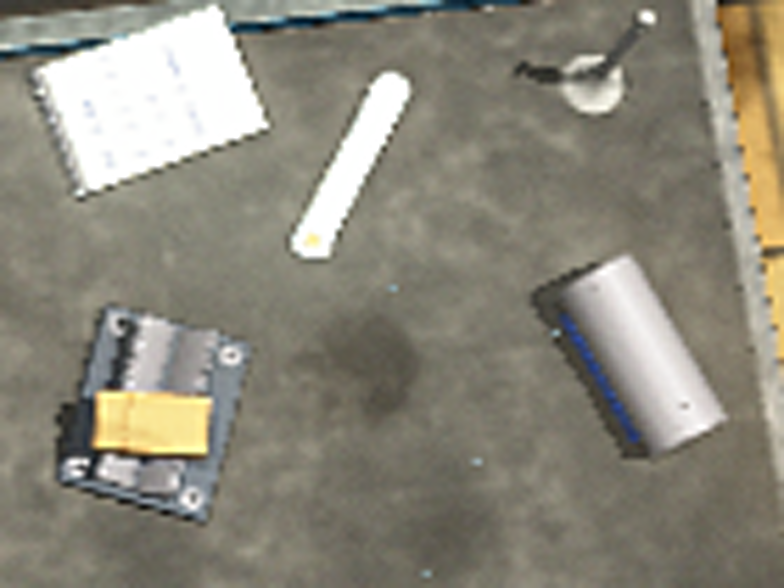

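View pics/sz.png

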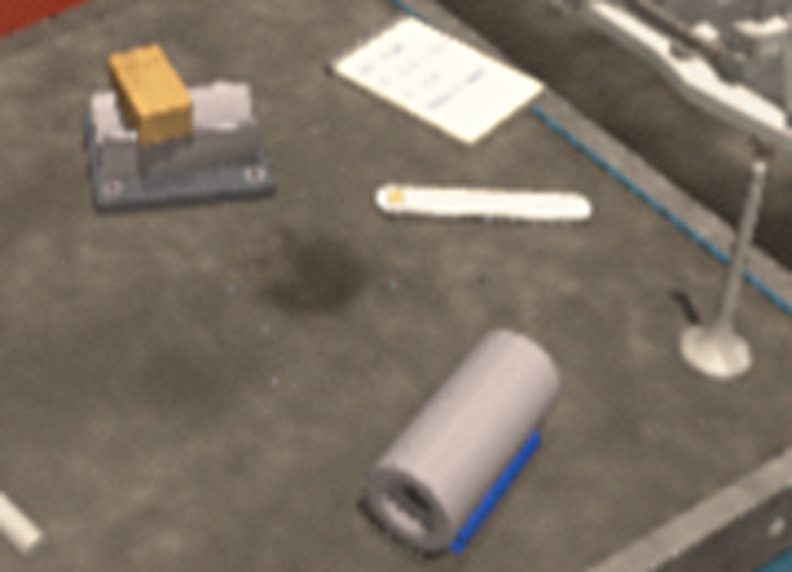

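The zoomed top crop shows the foot corners at about (107,305), (250,345), (207,522), (58,480), with the offcut at (93–211, 392–456). The pin runs from about (597,270) to (690,440). The side crop shows the bored pin end facing the robot and the offcut lying flat. I'll take silhouette centres at mid-height.

```bash
python3 - <<'E'
from h import *
np.set_printoptions(precision=1,suppress=True)
T=cv2.imread("pics/top0.png")[:,:,::-1].copy()
def up(c): return (260+(c[0]+.5)/5.6-.5,145+(c[1]+.5)/5.6-.5)
def rep(nm,k,z):
    b=cv2.minAreaRect(k);P=np.array([plane("top",p,z) for p in cv2.boxPoints(b)])[:,:2]
    e1,e2=P[1]-P[0],P[2]-P[1];l=e1 if np.linalg.norm(e1)>np.linalg.norm(e2) else e2
    print(nm,b,"c",P.mean(0),"sizes",np.linalg.norm(e1),np.linalg.norm(e2),"long dir deg",np.degrees(np.arctan2(l[1],l[0])))
m,c=blobs(T,(8,60,110),(30,255,255),(270,205,305,235));print(len(c));rep("offcut",c[0],46.5)
h=cv2.cvtColor(T,cv2.COLOR_RGB2HSV);print("pin px",h[208,374],h[200,368],"bench",h[215,340],"blue",h[212,366])
m,c=blobs(T,(0,0,115),(179,50,255),(352,185,394,230));rep("pin",c[0],26)
P=np.array([plane("top",up(p),12) for p in [(107,305),(250,345),(207,522),(58,480)]])[:,:2]
print(P,P.mean(0),[np.linalg.norm(P[i]-P[i-1]) for i in range(4)])
d=P[0]-P[3]+P[1]-P[2];print("V dir",np.degrees(np.arctan2(d[1],d[0])))
S=cv2.imread("pics/side0.png")[:,:,::-1].copy()
m,c=blobs(S,(8,60,80),(30,255,255),(230,210,260,242));b=cv2.minAreaRect(c[0]);print("offcut side c",b)
def us(c): return (210+(c[0]+.5)/4.4-.5,205+(c[1]+.5)/4.4-.5)
# side pin silhouette ends axis
print("pin near end", two(up((690,437)),us((410,507))), "far end",two(up((597,268)),us((522,355))))
print("offcut", two(up((152,424)),us((151,96))))
print("valve", plane("side",us((715,355)),3))
E
```

```text
1
offcut ((286.5353698730469, 219.86306762695312), (20.690317153930664, 10.761183738708496), 3.1798300743103027) c [488.9  46.6] sizes 28.354468325527048 54.044742254327204 long dir deg -99.5781035482875
pin px [  9   8 224] [ 15  10 203] bench [ 26  33 125] blue [113 113  99]
pin ((372.5, 207.0), (44.0, 41.0), 90.0) c [ 501.4 -187.5] sizes 110.53786147419797 119.57083191840324 long dir deg 169.9264576784877
[[552.7  58. ]
 [525.5  -8.3]
 [442.9  23.3]
 [470.7  91.5]] [497.9  41.1] [np.float64(88.63442791443283), np.float64(71.69528813333903), np.float64(88.45623122111263), np.float64(73.59757228659166)]
V dir -21.582413068774404
offcut side c ((243.94725036621094, 225.25917053222656), (25.736848831176758, 16.322580337524414), 61.69924545288086)
pin near end (array([ 456.9, -207.8,   26.5]), np.float64(1.632950066127283)) far end (array([ 540.9, -175.3,   33.6]), np.float64(0.8765980159172441))
offcut (array([488.5,  45.9,  45.4]), np.float64(1.4194299496555842))
valve [ 637.8 -199.2    3. ]
```

```bash
cat >> h.py <<'E'
def go(x,y,z,yawdeg):
    s=r.sense();p=s["eef_pos"];w=s["tcp_rot"][2];c,sn=np.cos(w),np.sin(w);d=np.array([x,y,z])-p
    print("at",p.round(1),"yaw",round(np.degrees(w),1),"t",round(s["clock"],2),"| tool dx %.1f dy %.1f dz %.1f"%(c*d[0]+sn*d[1],sn*d[0]-c*d[1],-d[2]),"rz %.3f"%-np.radians(yawdeg-np.degrees(w)))
E
python3 - <<'E'
from h import *
np.set_printoptions(precision=1,suppress=True)
T=cv2.imread("pics/top0.png")[:,:,::-1].copy()
m,c=blobs(T,(0,0,130),(179,23,255),(352,185,394,230));k=c[0];b=cv2.minAreaRect(k)
P=np.array([plane("top",p,26) for p in cv2.boxPoints(b)])[:,:2];print(b,cv2.contourArea(k),P,P.mean(0),np.linalg.norm(P[1]-P[0]),np.linalg.norm(P[2]-P[1]),np.degrees(np.arctan2(*(P[1]-P[0])[::-1])),np.degrees(np.arctan2(*(P[2]-P[1])[::-1])))
m,c=blobs(T,(0,150,80),(10,255,255),(180,185,250,275));
print([plane("top",p[0],70) for p in cv2.approxPolyDP(c[0],4,True)])
print(r.nose_length)
go(488.5,46.3,250,-9.6)
E
```

```text
((375.046142578125, 207.33074951171875), (34.605690002441406, 13.147680282592773), 60.2551155090332) 408.0 [[ 535.1 -161.2]
 [ 549.4 -194.6]
 [ 463.6 -226.3]
 [ 449.8 -193.3]] [ 499.5 -193.9] 36.34244705290374 91.44793550644924 -66.76792708971892 -159.70289719010458
[array([566.9, 193.4,  70. ]), array([551.3, 290.6,  70. ]), array([400.8, 272. ,  70. ]), array([417.3, 172.2,  70. ])]
22.0
at [ 233.9 -579.1  252.6] yaw 22.0 t 0.1 | tool dx 470.3 dy -484.6 dz 2.6 rz 0.551
```

The rows are not in the units I measure in: shifts go in shares of 800 mm and turns go in shares of 360 degrees. I convert before sending: 0.11 rad / 6.2832 = 0.0175.

{"fn": "steer_hand", "kwargs": {"offsets": [0, 0, 0.0175, 0, 0, 0, 0.9, 0, 0, 0.0175, 0, 0, 0, 0.9, 0, 0, 0.0175, 0, 0, 0, 0.9, 0, 0, 0.0175, 0, 0, 0, 0.9, 0, 0, 0.0177, 0, 0, 0, 0.9], "grip_force": 40}}

```text
clock: 0.52
eef_pos: [233.9, -579.3, 252.8]
tcp_rot: [-3.141, 0.0, -0.173]
contact_force: [-0.6, -0.6, 0.1]
opening: 0.901
grasp_force: 0.0
```

{"fn": "steer_hand", "kwargs": {"offsets": [0, 0, 0, 0.0101, -0.0458, 0, 0.9, 0, 0, 0, 0.0101, -0.0458, 0, 0.9, 0, 0, 0, 0.0101, -0.0458, 0, 0.9, 0, 0, 0, 0.0101, -0.0458, 0, 0.9, 0, 0, 0, 0.0101, -0.0458, 0, 0.9]}}

```text
clock: 0.93
eef_pos: [304.5, -404.0, 252.9]
tcp_rot: [-3.141, 0.0, -0.168]
contact_force: [0.0, 0.2, 0.7]
opening: 0.901
grasp_force: 0.0
```

{"fn": "steer_hand", "kwargs": {"offsets": [0, 0, 0, 0.0101, -0.0458, 0, 0.9, 0, 0, 0, 0.0101, -0.0458, 0, 0.9, 0, 0, 0, 0.0101, -0.0458, 0, 0.9, 0, 0, 0, 0.0101, -0.0458, 0, 0.9, 0, 0, 0, 0.0101, -0.0458, 0, 0.9]}}

```text
clock: 1.35
eef_pos: [374.9, -230.3, 253.2]
tcp_rot: [-3.142, 0.0, -0.168]
contact_force: [1.0, -0.3, 0.8]
opening: 0.9
grasp_force: 0.0
```

{"fn": "steer_hand", "kwargs": {"offsets": [0, 0, 0, 0.0101, -0.0458, 0, 0.9, 0, 0, 0, 0.0101, -0.0458, 0, 0.9, 0, 0, 0, 0.0101, -0.0458, 0, 0.9, 0, 0, 0, 0.0101, -0.0458, 0, 0.9, 0, 0, 0, 0.0101, -0.0458, 0, 0.9]}}

```text
clock: 1.77
eef_pos: [445.3, -56.5, 253.2]
tcp_rot: [3.142, 0.0, -0.167]
contact_force: [0.4, 0.3, 1.0]
opening: 0.902
grasp_force: 0.0
```

{"fn": "steer_hand", "kwargs": {"offsets": [0, 0, 0, 0.0101, -0.0458, 0, 0.9, 0, 0, 0, 0.0101, -0.0458, 0, 0.9, 0, 0, 0, 0.0101, -0.0458, 0, 0.9, 0, 0, 0, 0, 0, 0, 0.9, 0, 0, 0, 0, 0, 0, 0.9]}}

```text
clock: 2.18
eef_pos: [487.6, 47.5, 252.9]
tcp_rot: [3.141, 0.001, -0.164]
contact_force: [-0.6, -0.2, -0.4]
opening: 0.899
grasp_force: 0.0
```

```bash
python3 -c "
from h import *
go(488.5,46.3,120,-9.6)"
```

```text
at [487.6  47.5 252.9] yaw -9.4 t 2.18 | tool dx 1.1 dy 1.0 dz 132.9 rz 0.004
```

To row units: 35 mm / 800 = 0.0438, 30 mm / 800 = 0.0375.

{"fn": "steer_hand", "kwargs": {"offsets": [0, 0, 0, 0.0013, 0.0013, 0.0438, 0.9, 0, 0, 0, 0, 0, 0.0438, 0.9, 0, 0, 0, 0, 0, 0.0438, 0.9, 0, 0, 0, 0, 0, 0.0375, 0.9, 0, 0, 0, 0, 0, 0.025, 0.9]}}

```text
clock: 2.6
eef_pos: [486.1, 43.2, 95.6]
tcp_rot: [3.14, 0.003, -0.168]
contact_force: [-1.1, -0.0, -0.1]
opening: 0.904
grasp_force: 0.0
```

{"fn": "steer_hand", "kwargs": {"offsets": [0, 0, 0, 0, 0, 0.0188, 0.9, 0, 0, 0, 0, 0, 0.0188, 0.9, 0, 0, 0, 0, 0, 0.015, 0.9, 0, 0, 0, 0, 0, 0.0125, 0.9, 0, 0, 0, 0, 0, 0, 0.9]}}

```text
clock: 3.02
eef_pos: [486.7, 43.6, 44.7]
tcp_rot: [3.141, 0.003, -0.168]
contact_force: [-1.0, -0.1, -0.4]
opening: 0.901
grasp_force: 0.0
```

{"fn": "steer_hand", "kwargs": {"offsets": [0, 0, 0, 0, 0, 0, 0.4, 0, 0, 0, 0, 0, 0, 0.4, 0, 0, 0, 0, 0, 0, 0.4, 0, 0, 0, 0, 0, 0, 0.4, 0, 0, 0, 0, 0, 0, 0.4], "grip_force": 40}}

```text
clock: 3.43
eef_pos: [488.8, 44.6, 47.0]
tcp_rot: [-3.141, -0.001, -0.167]
contact_force: [-0.7, -1.9, 5.5]
opening: 0.604
grasp_force: 42.1
```

{"fn": "steer_hand", "kwargs": {"offsets": [0, 0, 0, 0, 0, 0, 0.4, 0, 0, 0, 0, 0, 0, 0.4, 0, 0, 0, 0, 0, 0, 0.4, 0, 0, 0, 0, 0, 0, 0.4, 0, 0, 0, 0, 0, 0, 0.4]}}

```text
clock: 3.85
eef_pos: [488.8, 44.6, 47.0]
tcp_rot: [-3.141, -0.001, -0.167]
contact_force: [-0.8, -2.0, 6.3]
opening: 0.603
grasp_force: 42.3
```

To row units: -30 mm / 800 = -0.0375, -15 mm / 800 = -0.0188.

{"fn": "steer_hand", "kwargs": {"offsets": [0, 0, 0, 0, 0, -0.0188, 0.4, 0, 0, 0, 0, 0, -0.0375, 0.4, 0, 0, 0, 0, 0, -0.0375, 0.4, 0, 0, 0, 0, 0, -0.0375, 0.4, 0, 0, 0, 0, 0, -0.0188, 0.4]}}

```text
clock: 4.27
eef_pos: [489.5, 44.9, 169.7]
tcp_rot: [-3.141, -0.004, -0.167]
contact_force: [0.9, 0.1, 0.8]
opening: 0.6
grasp_force: 41.9
```

{"fn": "steer_hand", "kwargs": {"offsets": [0, 0, 0, -0.0095, -0.0459, 0, 0.4, 0, 0, 0, -0.0095, -0.0459, 0, 0.4, 0, 0, 0, -0.0095, -0.0459, 0, 0.4, 0, 0, 0, -0.0095, -0.0459, 0, 0.4, 0, 0, 0, -0.0095, -0.0459, 0, 0.4]}}

```text
clock: 4.68
eef_pos: [480.9, 233.7, 166.6]
tcp_rot: [-3.141, -0.0, -0.167]
contact_force: [1.4, 0.2, -0.5]
opening: 0.601
grasp_force: 41.9
```

{"fn": "steer_hand", "kwargs": {"offsets": [0, 0, -0.0186, 0, 0, 0, 0.4, 0, 0, -0.0186, 0, 0, 0, 0.4, 0, 0, -0.0186, 0, 0, 0, 0.4, 0, 0, -0.0186, 0, 0, 0, 0.4, 0, 0, -0.0186, 0, 0, 0, 0.4]}}

```text
clock: 5.1
eef_pos: [481.0, 232.2, 166.3]
tcp_rot: [-3.142, 0.0, 0.424]
contact_force: [0.0, -0.2, -0.9]
opening: 0.6
grasp_force: 42.0
```

{"fn": "steer_hand", "kwargs": {"offsets": [0, 0, -0.0186, 0, 0, 0, 0.4, 0, 0, -0.0186, 0, 0, 0, 0.4, 0, 0, -0.0186, 0, 0, 0, 0.4, 0, 0, -0.0186, 0, 0, 0, 0.4, 0, 0, -0.0186, 0, 0, 0, 0.4]}}

```text
clock: 5.52
eef_pos: [481.1, 232.0, 166.4]
tcp_rot: [-3.141, -0.0, 1.009]
contact_force: [-0.3, 0.3, 0.0]
opening: 0.601
grasp_force: 42.0
```

{"fn": "steer_hand", "kwargs": {"offsets": [0, 0, -0.0186, 0, 0, 0, 0.4, 0, 0, -0.0186, 0, 0, 0, 0.4, 0, 0, -0.0186, 0, 0, 0, 0.4, 0, 0, -0.0186, 0, 0, 0, 0.4, 0, 0, -0.0186, 0, 0, 0, 0.4]}}

```text
clock: 5.93
eef_pos: [481.1, 232.0, 166.4]
tcp_rot: [-3.142, -0.0, 1.594]
contact_force: [0.2, 0.8, -0.2]
opening: 0.602
grasp_force: 42.0
```

{"fn": "steer_hand", "kwargs": {"offsets": [0, 0, -0.0186, 0, 0, 0, 0.4, 0, 0, 0, 0, 0, 0, 0.4]}}

```text
clock: 6.1
eef_pos: [481.2, 232.0, 166.4]
tcp_rot: [3.142, -0.0, 1.71]
contact_force: [-1.0, 0.6, 0.4]
opening: 0.601
grasp_force: 42.0
```

```bash
python3 - <<'E'
from h import *
go(482,232,62,98)
for n in("top","side"): cv2.imwrite(f"pics/{n}1.png",r.grab_frame(n)[:,:,::-1])
T=cv2.imread("pics/top1.png")[130:290,180:320];S=cv2.imread("pics/side1.png")[140:270,150:290]
cv2.imwrite("pics/m1.png",np.hstack([cv2.resize(T,(400,457)),cv2.resize(S,(400,457))]))
E
```

```text
at [481.2 232.  166.4] yaw 98.0 t 6.1 | tool dx -0.1 dy 0.8 dz 104.4 rz -0.000
```

View pics/m1.png

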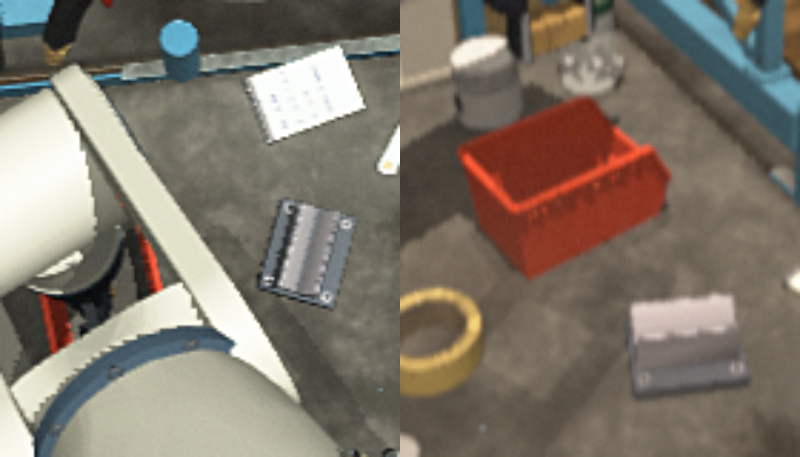

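The offcut is off the V, which is now clear in both views, and is held above the bin: it shows orange at (555,40) in the right half of the picture. I'll lower and release it.

To row units: 30 mm / 800 = 0.0375, 25 mm / 800 = 0.0313.

{"fn": "steer_hand", "kwargs": {"offsets": [0, 0, 0, 0, 0, 0.0375, 0.4, 0, 0, 0, 0, 0, 0.0375, 0.4, 0, 0, 0, 0, 0, 0.0313, 0.4, 0, 0, 0, 0, 0, 0.025, 0.4, 0, 0, 0, 0, 0, 0, 0.4]}}

```text
clock: 6.62
eef_pos: [479.0, 230.8, 57.9]
tcp_rot: [-3.136, 0.002, 1.701]
contact_force: [-0.4, -0.3, -0.7]
opening: 0.605
grasp_force: 42.0
```

{"fn": "steer_hand", "kwargs": {"offsets": [0, 0, 0, 0, 0, 0, 0.75, 0, 0, 0, 0, 0, 0, 0.75, 0, 0, 0, 0, 0, 0, 0.75, 0, 0, 0, 0, 0, 0, 0.75, 0, 0, 0, 0, 0, 0, 0.75]}}

```text
clock: 7.03
eef_pos: [482.0, 232.2, 62.4]
tcp_rot: [3.14, -0.001, 1.704]
contact_force: [-0.2, -0.1, -0.2]
opening: 0.751
grasp_force: 0.0
```

{"fn": "steer_hand", "kwargs": {"offsets": [0, 0, 0, 0, 0, -0.0375, 0.75, 0, 0, 0, 0, 0, -0.05, 0.75, 0, 0, 0, 0, 0, -0.05, 0.75, 0, 0, 0, 0, 0, -0.05, 0.75, 0, 0, 0, 0, 0, -0.05, 0.75]}}

```text
clock: 7.45
eef_pos: [481.0, 231.8, 253.9]
tcp_rot: [3.141, -0.0, 1.705]
contact_force: [1.0, 0.9, -0.8]
opening: 0.755
grasp_force: 0.0
```

```bash
python3 - <<'E'
from h import *
go(499.3,-191.5,250,20.7)
np.set_printoptions(precision=1,suppress=True)
T=cv2.imread("pics/top1.png")[:,:,::-1].copy();h=cv2.cvtColor(T,cv2.COLOR_RGB2HSV)
a=T[185:250,260:320];cv2.imwrite("pics/v1.png",cv2.resize(a,None,fx=9,fy=9,interpolation=cv2.INTER_CUBIC)[:,:,::-1])
E
```

```text
at [481.  231.8 253.9] yaw 97.7 t 7.45 | tool dx -421.9 dy -38.2 dz 3.9 rz 1.343
```

View pics/v1.png

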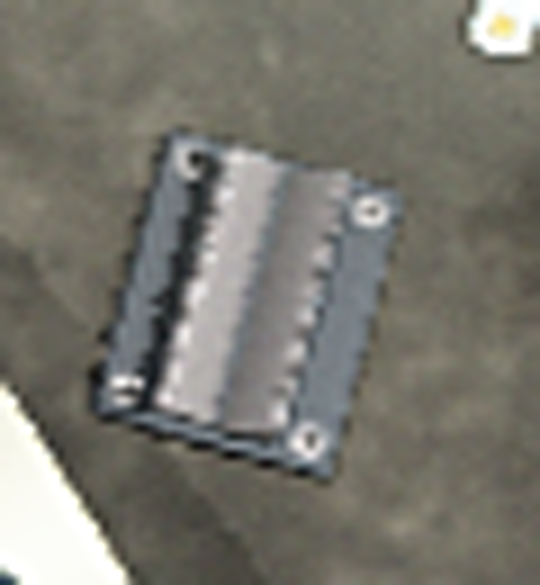

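The crop (scale 9, offset 260,185) shows the empty V-block. Its foot corners are (170,130), (400,190), (330,475), (98,408), and the slim top corners are (227,150), (350,175), (283,432), (155,405). The groove runs from (280,165) to (228,420).

To row units: -38.4 mm / 800 = -0.048, -3.5 mm / 800 = -0.0044.

```bash
python3 - <<'E'
from h import *
np.set_printoptions(precision=1,suppress=True)
def up(c): return (260+(c[0]+.5)/9-.5,185+(c[1]+.5)/9-.5)
def quad(Q,z):
    P=np.array([plane("top",up(p),z) for p in Q])[:,:2];d=P[0]-P[3]+P[1]-P[2];e=P[0]-P[1]+P[3]-P[2]
    print("c",P.mean(0),"L",np.linalg.norm(d)/2,"W",np.linalg.norm(e)/2,"dir",np.degrees(np.arctan2(d[1],d[0])),np.degrees(np.arctan2(e[1],e[0]))-90)
quad([(170,130),(400,190),(330,475),(98,408)],12)
quad([(227,150),(350,175),(283,432),(155,405)],36.5)
g=np.array([plane("top",up(p),19) for p in [(280,165),(228,420)]])[:,:2];d=g[0]-g[1];print("groove",g,np.degrees(np.arctan2(d[1],d[0])))
T=cv2.imread("pics/top1.png")[:,:,::-1].copy()
h=cv2.cvtColor(T,cv2.COLOR_RGB2HSV);print(h[220,276],h[220,300],h[215,286],h[215,292],h[200,310])
m=np.zeros(h.shape[:2],np.uint8);m[190:242,265:310]=cv2.inRange(h,(95,25,50),(125,255,255))[190:242,265:310]
k=np.vstack([c for c in cv2.findContours(m,0,1)[0]if len(c)>3]);b=cv2.minAreaRect(k);P=np.array([plane("top",p,11) for p in cv2.boxPoints(b)])[:,:2]
print(b,P,P.mean(0),[np.linalg.norm(P[i]-P[i-1]) for i in(1,2)],[np.degrees(np.arctan2(*(P[i]-P[i-1])[::-1])) for i in (1,2)])
E
```

```text
c [499.   41.2] L 87.94474441531484 W 71.43349181348145 dir -21.095161931267455 -21.923297156115282
c [498.2  41.6] L 78.72709680761565 W 37.427241014713914 dir -22.11322664698556 -18.21501203591089
groove [[537.3  27.7]
 [463.   52.6]] -18.50958834978046
[102  25 104] [104  24 117] [170   4 178] [168  10 129] [ 30  26 109]
((286.676513671875, 218.2941436767578), (27.163990020751953, 32.25723648071289), 14.03624439239502) [[470.   92.5]
 [552.5  61.5]
 [526.5  -7.3]
 [444.7  24.7]] [498.4  42.9] [np.float64(88.14504958809825), np.float64(73.52928588683285)] [np.float64(-20.594737756443262), np.float64(-110.69933880001292)]
```

{"fn": "steer_hand", "kwargs": {"offsets": [0, 0, 0, -0.048, -0.0044, 0, 0.85, 0, 0, 0, -0.048, -0.0044, 0, 0.85, 0, 0, 0, -0.048, -0.0044, 0, 0.85, 0, 0, 0, -0.048, -0.0044, 0, 0.85, 0, 0, 0, -0.048, -0.0044, 0, 0.85]}}

```text
clock: 7.87
eef_pos: [489.4, 37.7, 252.2]
tcp_rot: [3.14, 0.0, 1.705]
contact_force: [1.4, 0.4, 0.5]
opening: 0.851
grasp_force: 0.0
```

{"fn": "steer_hand", "kwargs": {"offsets": [0, 0, 0, -0.048, -0.0044, 0, 0.85, 0, 0, 0, -0.048, -0.0044, 0, 0.85, 0, 0, 0, -0.048, -0.0044, 0, 0.85, 0, 0, 0, -0.048, -0.0044, 0, 0.85, 0, 0, 0, -0.048, -0.0044, 0, 0.85]}}

```text
clock: 8.28
eef_pos: [497.7, -155.3, 252.1]
tcp_rot: [3.14, 0.001, 1.704]
contact_force: [1.5, 0.6, -0.6]
opening: 0.852
grasp_force: 0.0
```

{"fn": "steer_hand", "kwargs": {"offsets": [0, 0, 0, -0.048, -0.0044, 0, 0.85, 0, 0, 0.0178, 0, 0, 0, 0.85, 0, 0, 0.0178, 0, 0, 0, 0.85, 0, 0, 0.0178, 0, 0, 0, 0.85, 0, 0, 0.0178, 0, 0, 0, 0.85]}}

```text
clock: 8.7
eef_pos: [499.4, -192.3, 251.8]
tcp_rot: [3.141, -0.0, 1.25]
contact_force: [-0.1, -0.3, 0.1]
opening: 0.857
grasp_force: 0.0
```

{"fn": "steer_hand", "kwargs": {"offsets": [0, 0, 0.0178, 0, 0, 0, 0.85, 0, 0, 0.0178, 0, 0, 0, 0.85, 0, 0, 0.0178, 0, 0, 0, 0.85, 0, 0, 0.0178, 0, 0, 0, 0.85, 0, 0, 0.0178, 0, 0, 0, 0.85]}}

```text
clock: 9.12
eef_pos: [499.6, -191.8, 251.9]
tcp_rot: [3.141, -0.0, 0.691]
contact_force: [-0.6, 0.6, -0.2]
opening: 0.852
grasp_force: 0.0
```

{"fn": "steer_hand", "kwargs": {"offsets": [0, 0, 0.0178, 0, 0, 0, 0.85, 0, 0, 0.0178, 0, 0, 0, 0.85, 0, 0, 0.0178, 0, 0, 0, 0.85, 0, 0, 0, 0, 0, 0, 0.85]}}

```text
clock: 9.45
eef_pos: [499.6, -191.8, 251.9]
tcp_rot: [3.141, -0.001, 0.355]
contact_force: [0.4, -0.7, 0.1]
opening: 0.856
grasp_force: 0.0
```

```bash
python3 - <<'E'
from h import *
go(499.3,-191.5,26,20.7)
for n in("top","side"): cv2.imwrite(f"pics/{n}2.png",r.grab_frame(n)[:,:,::-1])
T=cv2.imread("pics/top2.png")[170:290,170:275];S=cv2.imread("pics/side2.png")[200:340,230:390]
cv2.imwrite("pics/m2.png",np.hstack([cv2.resize(T,(400,457)),cv2.resize(S,(400,350)) if 0 else cv2.resize(S,(400,457))]))
E
```

```text
at [ 499.6 -191.8  251.9] yaw 20.4 t 9.45 | tool dx -0.2 dy -0.4 dz 225.9 rz -0.006
```

View pics/m2.png

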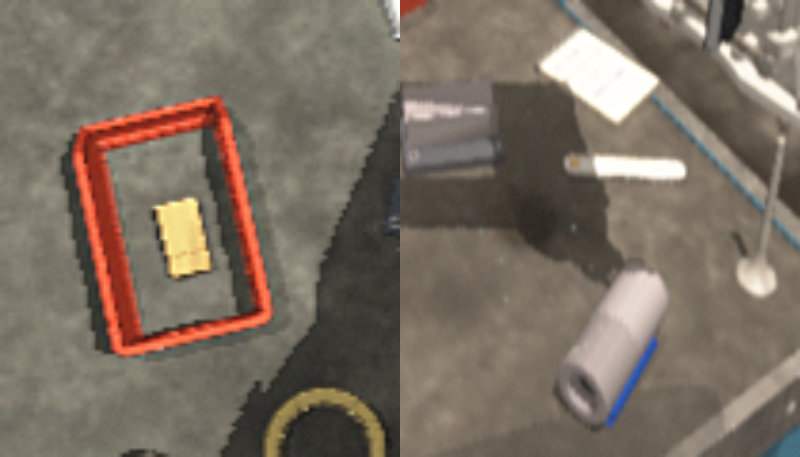

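The left half of the picture shows the offcut flat in the middle of the bin at (183,237). The pin is still in its cradle, in the right half at (615,335), and the gripper is above it. I'll descend and grip.

To row units: 35 mm / 800 = 0.0438, 25 mm / 800 = 0.0313.

{"fn": "steer_hand", "kwargs": {"offsets": [0, 0, 0, 0, 0, 0.0438, 0.85, 0, 0, 0, 0, 0, 0.0438, 0.85, 0, 0, 0, 0, 0, 0.0438, 0.85, 0, 0, 0, 0, 0, 0.0438, 0.85, 0, 0, 0, 0, 0, 0.0313, 0.85]}}

```text
clock: 9.97
eef_pos: [498.6, -191.4, 84.0]
tcp_rot: [-3.14, 0.001, 0.365]
contact_force: [-0.3, 0.2, -0.5]
opening: 0.851
grasp_force: 0.0
```

{"fn": "steer_hand", "kwargs": {"offsets": [0, 0, 0, 0, 0, 0.025, 0.85, 0, 0, 0, 0, 0, 0.0188, 0.85, 0, 0, 0, 0, 0, 0.0175, 0.85, 0, 0, 0, 0, 0, 0.0125, 0.85, 0, 0, 0, 0, 0, 0, 0.85]}}

```text
clock: 10.38
eef_pos: [498.6, -191.4, 25.7]
tcp_rot: [-3.14, 0.002, 0.363]
contact_force: [-0.4, 0.5, -0.1]
opening: 0.849
grasp_force: 0.0
```

{"fn": "steer_hand", "kwargs": {"offsets": [0, 0, 0, 0, 0, 0, 0.55, 0, 0, 0, 0, 0, 0, 0.5, 0, 0, 0, 0, 0, 0, 0.3, 0, 0, 0, 0, 0, 0, 0.3, 0, 0, 0, 0, 0, 0, 0.3], "grip_force": 90}}

```text
clock: 10.8
eef_pos: [500.0, -191.5, 28.6]
tcp_rot: [3.142, -0.001, 0.361]
contact_force: [-0.6, 4.2, 6.8]
opening: 0.44
grasp_force: 89.3
```

{"fn": "steer_hand", "kwargs": {"offsets": [0, 0, 0, 0, 0, 0, 0.3, 0, 0, 0, 0, 0, 0, 0.3, 0, 0, 0, 0, 0, 0, 0.3, 0, 0, 0, 0, 0, 0, 0.3]}}

```text
clock: 11.13
eef_pos: [499.9, -191.5, 28.6]
tcp_rot: [3.141, -0.001, 0.361]
contact_force: [-1.4, 6.0, 7.4]
opening: 0.442
grasp_force: 89.3
```

To row units: -30 mm / 800 = -0.0375, -20 mm / 800 = -0.025.

{"fn": "steer_hand", "kwargs": {"offsets": [0, 0, 0, 0, 0, -0.0188, 0.3, 0, 0, 0, 0, 0, -0.0375, 0.3, 0, 0, 0, 0, 0, -0.0375, 0.3, 0, 0, 0, 0, 0, -0.0375, 0.3, 0, 0, 0, 0, 0, -0.025, 0.3]}}

```text
clock: 11.55
eef_pos: [500.4, -192.1, 155.7]
tcp_rot: [3.139, -0.002, 0.361]
contact_force: [-0.2, -0.8, -2.5]
opening: 0.443
grasp_force: 91.3
```

{"fn": "steer_hand", "kwargs": {"offsets": [0, 0, 0, 0.0144, -0.0391, 0, 0.3, 0, 0, 0, 0.0145, -0.0391, 0, 0.3, 0, 0, 0, 0.0145, -0.0391, 0, 0.3, 0, 0, 0, 0.0145, -0.0391, 0, 0.3, 0, 0, 0, 0.0145, -0.0391, 0, 0.3]}}

```text
clock: 11.97
eef_pos: [498.2, -23.6, 153.1]
tcp_rot: [3.141, -0.001, 0.361]
contact_force: [0.7, -0.8, -3.1]
opening: 0.442
grasp_force: 91.5
```

{"fn": "steer_hand", "kwargs": {"offsets": [0, 0, 0, 0.0145, -0.0391, 0, 0.3, 0, 0, 0, 0.0145, -0.0391, 0, 0.3, 0, 0, 0.0191, 0, 0, 0, 0.3, 0, 0, 0.0191, 0, 0, 0, 0.3, 0, 0, 0.0191, 0, 0, 0, 0.3]}}

```text
clock: 12.38
eef_pos: [498.0, 42.7, 152.9]
tcp_rot: [-3.142, -0.001, -0.003]
contact_force: [-0.1, 0.6, -3.5]
opening: 0.441
grasp_force: 91.6
```

{"fn": "steer_hand", "kwargs": {"offsets": [0, 0, 0.0191, 0, 0, 0, 0.3, 0, 0, 0.0191, 0, 0, 0, 0.3, 0, 0, 0.0197, 0, 0, 0, 0.3, 0, 0, 0, 0, 0, 0, 0.3, 0, 0, 0, 0, 0, 0, 0.3]}}

```text
clock: 12.8
eef_pos: [498.1, 41.8, 152.8]
tcp_rot: [-3.141, -0.001, -0.359]
contact_force: [-1.5, -0.4, -3.4]
opening: 0.443
grasp_force: 91.7
```

```bash
python3 - <<'E'
from h import *
go(498.4,42,60,-20.8)
for n in("top","side"): cv2.imwrite(f"pics/{n}3.png",r.grab_frame(n)[:,:,::-1])
S=cv2.imread("pics/side3.png")[150:260,185:315]
cv2.imwrite("pics/m3.png",cv2.resize(S,None,fx=5,fy=5,interpolation=cv2.INTER_CUBIC))
E
```

```text
at [498.1  41.8 152.8] yaw -20.6 t 12.8 | tool dx 0.2 dy -0.3 dz 92.8 rz 0.004
```

View pics/m3.png

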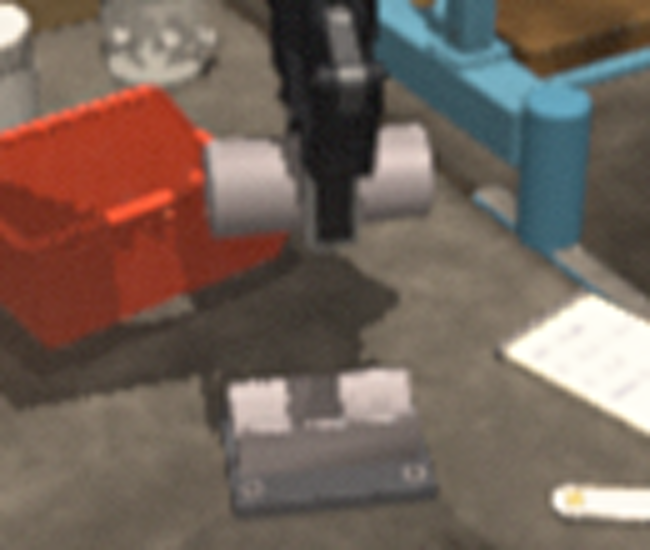

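The pin is level in the fingers above the V, at crop x 207–432, y 125–235 (mid ≈ (320,182)), and parallel to the block edge. Next I'll check its offset along its axis and its height in the tool.

```bash
python3 - <<'E'
from h import *
s=r.sense();p=s["eef_pos"];w=s["tcp_rot"][2];ax=np.array([np.cos(w),np.sin(w),0]);n=np.array([-ax[1],ax[0],0])
def hit(c):
    o,d=ray("side",(185+(c[0]+.5)/5-.5,150+(c[1]+.5)/5-.5));q=o+d*(n@(p-o))/(n@d);return ax@(q-p),q[2]-p[2]
for c in [(212,188),(427,170),(320,180),(330,240)]: print(c,np.round(hit(c),1))
# block: same on the slim part's near top edge not needed; foot near corners
print(s["qpos"].round(2), s["contact_force"].round(1), s["wrist_torque"].round(2))
E
```

```text
(212, 188) [-43.7  -2.4]
(427, 170) [46.1 -3.1]
(320, 180) [ 0.9 -3.3]
(330, 240) [  5.1 -33. ]
[ 0.08  0.29  1.99 -0.    0.86  2.01] [-0.1 -0.2 -3. ] [-0.   -0.03 -0.02]
```

To row units: 20 mm / 800 = 0.025, 15 mm / 800 = 0.0188.

{"fn": "steer_hand", "kwargs": {"offsets": [0, 0, 0, 0, 0, 0.025, 0.3, 0, 0, 0, 0, 0, 0.025, 0.3, 0, 0, 0, 0, 0, 0.0188, 0.3, 0, 0, 0, 0, 0, 0.0125, 0.3, 0, 0, 0, 0, 0, 0.01, 0.3]}}

```text
clock: 13.32
eef_pos: [497.8, 41.8, 78.4]
tcp_rot: [3.141, 0.001, -0.361]
contact_force: [0.2, 0.4, -2.9]
opening: 0.445
grasp_force: 91.7
```

{"fn": "steer_hand", "kwargs": {"offsets": [0, 0, 0, 0, 0, 0.0063, 0.3, 0, 0, 0, 0, 0, 0.0063, 0.3, 0, 0, 0, 0, 0, 0.005, 0.3, 0, 0, 0, 0, 0, 0.0038, 0.3, 0, 0, 0, 0, 0, 0, 0.3]}}

```text
clock: 13.73
eef_pos: [498.1, 41.8, 62.1]
tcp_rot: [3.142, 0.0, -0.363]
contact_force: [-0.6, 0.5, -3.0]
opening: 0.441
grasp_force: 91.7
```

{"fn": "steer_hand", "kwargs": {"offsets": [0, 0, 0, 0, 0, 0.0025, 0.3, 0, 0, 0, 0, 0, 0.0013, 0.3, 0, 0, 0, 0, 0, 0.0013, 0.3, 0, 0, 0, 0, 0, 0, 0.3, 0, 0, 0, 0, 0, 0, 0.3]}}

```text
clock: 14.15
eef_pos: [498.2, 41.8, 58.4]
tcp_rot: [-3.142, -0.0, -0.363]
contact_force: [-0.4, -0.2, -2.6]
opening: 0.445
grasp_force: 91.7
```

To row units: 1 mm / 800 = 0.0013.

{"fn": "steer_hand", "kwargs": {"offsets": [0, 0, 0, 0, 0, 0.0013, 0.3, 0, 0, 0, 0, 0, 0.0013, 0.3, 0, 0, 0, 0, 0, 0.0013, 0.3, 0, 0, 0, 0, 0, 0, 0.3, 0, 0, 0, 0, 0, 0, 0.3]}}

```text
clock: 14.57
eef_pos: [498.1, 41.8, 55.2]
tcp_rot: [3.142, 0.0, -0.363]
contact_force: [-0.7, 0.3, -3.0]
opening: 0.44
grasp_force: 91.7
```

{"fn": "steer_hand", "kwargs": {"offsets": [0, 0, 0, 0, 0, 0.0013, 0.3, 0, 0, 0, 0, 0, 0, 0.3, 0, 0, 0, 0, 0, 0, 0.3]}}

```text
clock: 14.82
eef_pos: [498.1, 41.8, 54.2]
tcp_rot: [3.142, 0.0, -0.363]
contact_force: [0.1, 0.8, -2.9]
opening: 0.444
grasp_force: 91.7
```

{"fn": "steer_hand", "kwargs": {"offsets": [0, 0, 0, 0, 0, 0.0013, 0.3, 0, 0, 0, 0, 0, 0, 0.3, 0, 0, 0, 0, 0, 0, 0.3]}}

```text
clock: 15.07
eef_pos: [498.1, 41.8, 53.2]
tcp_rot: [3.142, 0.0, -0.363]
contact_force: [-0.3, -0.7, -2.8]
opening: 0.444
grasp_force: 91.7
```

```bash
python3 -c "
from h import *
print(r.sense()['wrist_torque'])"
```

```text
[-0.01421936 -0.01156273  0.02455068]
```

To row units: 0.7 mm / 800 = 0.0009.

{"fn": "steer_hand", "kwargs": {"offsets": [0, 0, 0, 0, 0, 0.0009, 0.3, 0, 0, 0, 0, 0, 0, 0.3, 0, 0, 0, 0, 0, 0, 0.3]}}

```text
clock: 15.32
eef_pos: [498.1, 41.8, 52.5]
tcp_rot: [3.142, 0.0, -0.363]
contact_force: [-0.2, 0.1, -3.5]
opening: 0.44
grasp_force: 91.7
```

{"fn": "steer_hand", "kwargs": {"offsets": [0, 0, 0, 0, 0, 0.0008, 0.3, 0, 0, 0, 0, 0, 0, 0.3, 0, 0, 0, 0, 0, 0, 0.3]}}

```text
clock: 15.57
eef_pos: [498.3, 41.9, 52.1]
tcp_rot: [-3.141, -0.0, -0.363]
contact_force: [0.2, 1.2, -1.3]
opening: 0.443
grasp_force: 91.7
```

```bash
python3 -c "
from h import *
print(r.sense()['wrist_torque'])"
```

```text
[ 0.08866062  0.05576745 -0.04073029]
```

To row units: 0.4 mm / 800 = 0.0005.

{"fn": "steer_hand", "kwargs": {"offsets": [0, 0, 0, 0, 0, 0.0005, 0.3, 0, 0, 0, 0, 0, 0, 0.3, 0, 0, 0, 0, 0, 0, 0.3, 0, 0, 0, 0, 0, 0, 0.3]}}

```text
clock: 15.9
eef_pos: [498.4, 41.9, 51.8]
tcp_rot: [-3.141, -0.0, -0.363]
contact_force: [-1.5, 1.2, 5.1]
opening: 0.444
grasp_force: 92.2
```

```bash
python3 -c "
from h import *
s=r.sense();f=s['contact_force'];print(s['wrist_torque'],'lat',f@[.355,.935,0],'ax',f@[.935,-.355,0])"
```

```text
[ 0.21046718  0.22936432 -0.07611887] lat 0.5893657344098662 ax -1.863779442223108
```

To row units: 0.2 mm / 800 = 0.0003, -0.004 rad / 6.2832 = -0.0006.

{"fn": "steer_hand", "kwargs": {"offsets": [0, -0.0006, 0, 0, 0, 0.0003, 0.3, 0, 0, 0, 0, 0, 0, 0.3, 0, 0, 0, 0, 0, 0, 0.3, 0, 0, 0, 0, 0, 0, 0.3]}}

```text
clock: 16.23
eef_pos: [498.4, 41.9, 51.8]
tcp_rot: [-3.141, 0.004, -0.363]
contact_force: [-2.0, 0.7, 8.0]
opening: 0.444
grasp_force: 92.6
```

```bash
python3 -c "
from h import *
s=r.sense();f=s['contact_force'];t=s['wrist_torque'];print(t,'lat',f@[.355,.935,0],'ax',f@[.935,-.355,0],'ty',t@[.355,.935,0],'tx',t@[.935,-.355,0])"
```

```text
[ 0.22068595  0.30631972 -0.17213153] lat -0.05024552320444954 ax -2.0865718593998173 ty 0.36475245267044887 tx 0.09759785692098216
```

The rows are not in the units I measure in: shifts go in shares of 800 mm and turns go in shares of 360 degrees. I convert before sending: 0.1 mm / 800 = 0.0001, 0.01 rad / 6.2832 = 0.0016.

{"fn": "steer_hand", "kwargs": {"offsets": [0, 0, 0.0016, 0, 0, 0.0001, 0.3, 0, 0, 0, 0, 0, 0, 0.3, 0, 0, 0, 0, 0, 0, 0.3, 0, 0, 0, 0, 0, 0, 0.3]}}

```text
clock: 16.57
eef_pos: [498.5, 41.8, 51.5]
tcp_rot: [-3.141, 0.003, -0.373]
contact_force: [-0.4, 0.6, 6.4]
opening: 0.44
grasp_force: 92.5
```

```bash
python3 -c "
from h import *
s=r.sense();f=s['contact_force'];t=s['wrist_torque'];print(t,'lat',f@[.355,.935,0],'ax',f@[.935,-.355,0],'ty',t@[.355,.935,0],'tx',t@[.935,-.355,0])"
```

```text
[ 0.03602492  0.07136845 -0.21541711] lat 0.41959856042569893 ax -0.5754625734215078 ty 0.07951834710378741 tx 0.008347502142866073
```

To row units: 0.2 mm / 800 = 0.0003, 0.01 rad / 6.2832 = 0.0016.

{"fn": "steer_hand", "kwargs": {"offsets": [0, 0, 0.0016, 0, 0, 0.0003, 0.3, 0, 0, 0, 0, 0, 0, 0.3, 0, 0, 0, 0, 0, 0, 0.3, 0, 0, 0, 0, 0, 0, 0.3]}}

```text
clock: 16.9
eef_pos: [498.5, 41.8, 51.2]
tcp_rot: [-3.141, 0.003, -0.383]
contact_force: [1.2, 0.1, 5.1]
opening: 0.445
grasp_force: 92.5
```

```bash
python3 -c "
from h import *
s=r.sense();f=s['contact_force'];t=s['wrist_torque'];print(t,'lat',f@[.355,.935,0],'ax',f@[.935,-.355,0])"
```

```text
[ 0.02312954 -0.16868134 -0.14085957] lat 0.5481169244710635 ax 1.1238668236975093
```

{"fn": "steer_hand", "kwargs": {"offsets": [0, 0, 0.0013, 0, 0, 0.0003, 0.3, 0, 0, 0, 0, 0, 0, 0.3, 0, 0, 0, 0, 0, 0, 0.3, 0, 0, 0, 0, 0, 0, 0.3]}}

```text
clock: 17.23
eef_pos: [498.6, 41.9, 51.0]
tcp_rot: [-3.141, 0.003, -0.391]
contact_force: [3.1, 2.4, 3.5]
opening: 0.441
grasp_force: 92.4
```

```bash
python3 -c "
from h import *
s=r.sense();f=s['contact_force'];t=s['wrist_torque'];print(t,'lat',f@[.355,.935,0],'ax',f@[.935,-.355,0])"
```

```text
[ 0.38501238 -0.36880827 -0.04699238] lat 3.3631437390885712 ax 2.0100323080321236
```

To row units: -0.3 mm / 800 = -0.0004, 0.2 mm / 800 = 0.0003, 0.003 rad / 6.2832 = 0.0005.

{"fn": "steer_hand", "kwargs": {"offsets": [0, 0.0005, 0.0005, 0, -0.0004, 0.0003, 0.3, 0, 0, 0, 0, 0, 0, 0.3, 0, 0, 0, 0, 0, 0, 0.3, 0, 0, 0, 0, 0, 0, 0.3]}}

```text
clock: 17.57
eef_pos: [498.6, 42.0, 50.9]
tcp_rot: [-3.142, 0.0, -0.394]
contact_force: [1.9, 2.2, 6.3]
opening: 0.446
grasp_force: 92.8
```

```bash
python3 -c "
from h import *
s=r.sense();f=s['contact_force'];t=s['wrist_torque'];print(t,'lat',f@[.37,.93,0],'ax',f@[.93,-.37,0])"
```

```text
[ 0.22170538 -0.29453313  0.1036671 ] lat 2.7339882686631003 ax 0.9631019292848246
```

{"fn": "steer_hand", "kwargs": {"offsets": [0, 0, 0, 0, 0, 0.0003, 0.3, 0, 0, 0, 0, 0, 0, 0.3, 0, 0, 0, 0, 0, 0, 0.3, 0, 0, 0, 0, 0, 0, 0.3]}}

```text
clock: 17.9
eef_pos: [498.5, 42.0, 50.9]
tcp_rot: [-3.142, 0.0, -0.394]
contact_force: [1.1, 1.2, 9.7]
opening: 0.444
grasp_force: 93.0
```

```bash
python3 -c "
from h import *
s=r.sense();f=s['contact_force'];t=s['wrist_torque'];print(t,'lat',f@[.37,.93,0],'ax',f@[.93,-.37,0])"
```

```text
[ 0.33600914 -0.12211449  0.0866714 ] lat 1.4842228977560026 ax 0.5675224603711033
```

To row units: 0.15 mm / 800 = 0.0002, -0.1 mm / 800 = -0.0001.

{"fn": "steer_hand", "kwargs": {"offsets": [0, 0, 0, 0, -0.0001, 0.0002, 0.3, 0, 0, 0, 0, 0, 0, 0.3, 0, 0, 0, 0, 0, 0, 0.3, 0, 0, 0, 0, 0, 0, 0.3, 0, 0, 0, 0, 0, 0, 0.3]}}

```text
clock: 18.32
eef_pos: [498.5, 42.1, 50.9]
tcp_rot: [3.141, 0.0, -0.394]
contact_force: [0.3, 0.9, 12.1]
opening: 0.447
grasp_force: 93.3
```

```bash
python3 - <<'E'
from h import *
s=r.sense();f=s['contact_force'];t=s['wrist_torque'];print(t,f,'lat',f@[.37,.93,0],'ax',f@[.93,-.37,0])
cv2.imwrite("pics/m4.png",cv2.resize(r.grab_frame("side")[190:280,195:315,::-1],None,fx=5,fy=5,interpolation=cv2.INTER_CUBIC))
E
```

```text
[ 0.10965822 -0.02754105  0.12548298] [ 0.31727349  0.94189085 12.05601159] lat 0.9933496799363895 ax -0.05343526700781794
```

View pics/m4.png

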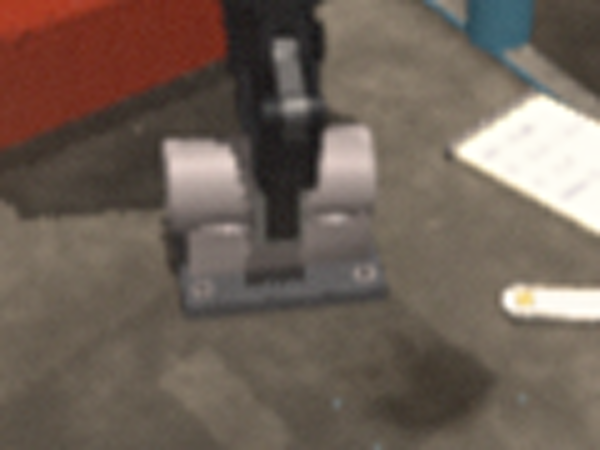

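The pin sits in the V, spanning crop x 165–375 over the block's 180–388, so it is close to centred. The axis is at about 48.2 mm, the press is about 15 N and the side force is about 1 N. I'm handing the job in.

```bash
python3 -c "
from rig import r
print(r.sign_off())"
```

```text
the job is handed in; nothing more can be done
None
```

I handed the job in at about 18 s: the offcut is let go in the red bin, and the pin is seated in the V, roughly centred and still held with about 15 N straight down; no verdict came back.

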